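Load the last spot plate and lift the latched carrier out of its dock

ROBOT

A 6-joint arm with a two-finger parallel gripper is mounted at the origin on the work surface. World frame = base frame: x ahead of the robot, y to its left, z up, the work surface at z = 0. Lengths are in m, angles in rad, forces in N, time in s.
With the tool pointing down it reaches from about 0.25 to 0.725 m from the base axis. Payload 4 kg.
Tool frame: the origin (TCP) lies where the fingers leave the gripper's body, on its centre line; the fingertips stand 73 mm ahead of it and the grasp point (between the pads) lies 54 mm ahead of it; z points along the fingers, x is the direction in which the jaws open and shut, and the axes are right-handed (so a half turn about z gives the same grasp; the last joint's range is limited). The gripper opens to 85 mm and grips with 20 to 120 N. Pads are 22 mm wide; open, the fingers measure 114 mm over their backs; the gripper's body (76 mm by 85 mm) begins 54 mm behind the grasp point. The pads swing forward as they close: fully open they stand 13 mm farther back than shut.
Start: joints at [-1.27, 0.241, 0.005, 1.335, 0, 1.571], TCP at [0.148, -0.478, 0.304] pointing down, gripper open.
Joint ranges: [-2.72, 2.72], [-1.05, 1.87], [-1.09, 1.28], [-1.99, 2.15], [-1.42, 1.44], [-3.14, 3.14]. Speed limits (rad/s): [2.79, 2.79, 3.14, 3.14, 3.14, 3.14].

INTERFACE

Orientations are given as a rotation vector (axis times angle).
In Python, from cell import arm gives the robot as it stands.
- The arm moves only by the tool servo_tool, never from a script. Its argument "targets" is a list that holds one entry, the list of rows, each a list of 7 numbers: the finger opening in m, from 0 to 0.0854, then the shift along the tool's x, y, z in m, then the turn, a rotation vector about the tool's x, y, z in degrees. In form: [[[claw, dx, dy, dz, rx, ry, rz], ...]]. A call has 1 to 12 rows; each row is the pose to reach, as a shift and turn from the pose commanded when the call began, along the tool's axes at that moment; what a row does not reach only later rows make up. A row lasts 1/10 s, in which the tool goes at most 50 mm and 8.59 degrees, less where a joint would pass 70% of its speed; a pose out of reach is approached as far as the arm can. A call with a gripper value outside its range is refused whole. The fingers move at their own pace and stop on an object; "newtons" is the grip in N (left out, the last holds). Time passes only in rows, so rows that repeat a pose let the fingers close. It gives the time, the measured TCP pose, the force and the opening at its end, in the units of the state.
- arm.get_obs(): the state, without advancing time (a new reading comes with each control period).
- arm.snapshot(name): name is "scene" or "top" or "wrist"; returns the picture (384x512x3 uint8, red, green, blue); there is no depth.
- arm.camera_params(name): a dict with "mtx" (3x3 intrinsics, pixels), "k1" (the pictures are not rectified: a ray, as slopes to the right and down, at radius r is drawn at 1 + k1 r^2 times it, then the intrinsics apply), "view" (4x4, takes a point from world to camera coordinates). Camera axes: x right, y up, looking along -z (the intrinsics and any distortion apply to the point x, -y, -z); pixel columns grow to the right and rows downward; lengths in m; the calibration is good to about 2 mm. A picture is of the moment at which its call begins: read the wrist's pose just before it. camera_params takes no time and is no camera call; for the wrist camera it gives the pose at the moment of the call.
- arm.hand_in(): hands the job in, once; it reports no verdict.
The state is a dict: "clock": time; "joint_positions": joint angles; "joint_velocities": joint speeds; "tau": joint torques, N m; "tool_pos": TCP position; "tcp_rot": TCP orientation; "force": force on the tool from outside, world axes, zero at the start; "torque": the same for the moment, N m; "finger_gap": finger opening in m.
Only numpy, scipy, OpenCV 4.12 (cv2) and the standard library are available. Lean on these libraries where they do the work, as an engineer would, in place of code of your own. Each camera call takes 0.05 s, during which the arm holds its last target.

TASK

Stand the leaning porcelain spot plate upright in the free slot of the plate carrier and let go of it; then pinch the carrier's two side catches together with the fingers and lift the carrier, level and with all three plates in their slots, out of its dock. Finish while still holding it by the pinched catches, at rest, its underside at least 10 cm above the bench and touching nothing but the gripper; do not shove or tip the other things on the bench.

Things in the scene. Friction and masses are not known exactly. Their poses are not given: they have to be found in the camera images.
- carrier: loose open metal carrier, about 180 g, 92 mm long (x), 48 mm wide (y) without its catches; origin at the centre of its underside, z up. Three slots across it at x = -36, 0, +36 mm hold plates standing in the y-z plane. It sits in the dock with 1.5 mm play, locked down until both catches are pinched in
- free_slot (a point): centre of the floor of the carrier's free slot, at x = -36 mm (the end towards the robot), z = 4 mm of the carrier. All slots: 11 mm wide in x, 43 mm long in y; straight walls up to 34 mm above the carrier's underside, then flared lead-ins up to 41 mm
- catch_left (a joint): the carrier's catch on its +y side: value in m, 0 = sprung out (hooked under the dock's lip), grows as it is pushed inwards, 0.006 = fully pinched in against its stop; unhooked from about 0.005. The spring needs 1.8 N to start and 3.6 N at the stop
- catch_right (a joint): the same catch on the carrier's -y side
- catch_left_pad (a point): middle of the outer face of the black left catch, at x = 0, y = +34.5 mm (28.5 when pinched), z = 50 mm of the carrier. The catch is an upright tab 24 mm wide (x); its flat outer face runs from z = 14 to 62 mm, its foot hooks under the dock's lip. Over both catches: 69 mm, pinched 57 mm
- catch_right_pad (a point): the same on the right catch, at y = -34.5 mm
- dock: fixed plastic dock under the carrier, base 120 x 98 mm; origin at the centre of its underside on the bench; the carrier's axes lie along the dock's, its underside 8 mm above the bench. Two side walls 44 mm long (x), at 36 to 47 mm either side in y and 28.5 mm high, hook over the catches' feet
- rest: fixed dark steel rest, base 85 x 70 mm, origin on the bench under it. On it plate_loose leans 25 degrees from upright, top edge towards the rest's -x (the robot). Its back panel, 36 mm wide, supports the lower 45 mm of the plate's underside; the upper 35 mm stands free on all sides. The plate's lower edge is at x = 20 mm, z = 24 mm of the rest
- plate_loose: white porcelain spot plate, a flat slab 8 mm thick (its x), 38 mm wide (its y), 80 mm tall (its z), about 61 g; origin at the centre of its lower edge; the one to be loaded, leaning on the rest at the start, its z axis running up along the slope, its wells on the upper (+x) face
- plate_loose_center (a point): middle of plate_loose, 40 mm up its z
- plate_mid: white porcelain spot plate, a flat slab 8 mm thick (its x), 38 mm wide (its y), 80 mm tall (its z), about 61 g; origin at the centre of its lower edge; stands in the carrier's middle slot
- plate_mid_center (a point): middle of plate_mid
- plate_far: white porcelain spot plate, a flat slab 8 mm thick (its x), 38 mm wide (its y), 80 mm tall (its z), about 61 g; origin at the centre of its lower edge; stands in the carrier's slot at x = +36 mm
- plate_far_center (a point): middle of plate_far
- beaker: bystander: clear glass beaker, 52 mm across, 58 mm high; origin at the centre of its underside
- petri_dish: bystander: clear closed dish, 64 mm across, 16 mm high; origin at the centre of its underside
- amber_bottle: bystander: large amber reagent bottle with blue cap, 72 mm across, 165 mm high; origin at the centre of its underside
- amber_bottle_b: bystander: smaller amber reagent bottle with blue cap, 60 mm across, 135 mm high; origin at the centre of its underside
- flask: bystander: conical glass flask, 76 mm across the base, 114 mm high; origin at the centre of its underside
- rod_jar: bystander: glass jar holding stirring rods, 64 mm across, about 190 mm high over the rods; origin at the centre of its underside
- notebook: bystander: closed notebook lying flat, 150 x 107 mm, 13 mm thick; origin at the centre of its underside
Mind the look-alikes: they are no part of the job. What is shaped like the rest but purple or yellow is not meant.

How it is judged:
By the outcome, as a careful person would: the job done as asked, in the order asked, and still so for the second after the job is handed in, while the arm keeps its last pose, push and grip.
It also fails if it takes over 58 s, if anything falls off the work surface, if the arm or the gripper's body presses on something with over 40 N, if the wrist force passes 120 N, or if a joint passes its speed limit or range.

## Working session

There is one attempt and no reset: what is moved stays moved. The work goes in short steps, Python scripts to look and compute and a tool call to move; the robot and the scene stay as the last step left them, time stands still between calls to the robot, and variables do not carry over. Pictures are saved under pics/ and viewed, and the job is handed in when it is done.

Besides the shell and the picture viewer there is one more tool, called after ">>>" as name([rows], argument=value, ...), one row to a line, values as JSON. servo_tool: Moves the arm, as the interface text tells. Its arguments: {"type":"object","properties":{"targets":{"type":"array","items":{"type":"array","items":{"type":"array","items":{"type":"number"}}}},"newtons":{"type":"number"}},"required":["targets"]}

```bash
ls; mkdir -p pics; python3 - <<'E'
from cell import arm
import cv2, numpy as np
np.set_printoptions(precision=4,suppress=True)
o=arm.get_obs(); print(o)
for n in ("scene","top","wrist"):
    p=arm.camera_params(n); print(n,p)
    im=arm.snapshot(n); cv2.imwrite(f"pics/{n}0.png",im[:,:,::-1])
E
```

```text
pics
{'clock': 0.0, 'joint_positions': array([-1.27  ,  0.2414,  0.0037,  1.3352,  0.    ,  1.5708]), 'joint_velocities': array([-0.0003,  0.0007, -0.0015, -0.0002, -0.002 ,  0.0005]), 'tau': array([ -0.0005, -37.2315,  25.2409,   0.0168,  -0.0001,   0.    ]), 'tool_pos': array([ 0.148 , -0.4771,  0.303 ]), 'tcp_rot': array([-2.5282,  1.8627,  0.0027]), 'force': array([ 0.1109, -0.1795,  0.3329]), 'torque': array([-0.0054,  0.0083,  0.0118]), 'finger_gap': 0.08540200778713035}
scene {'mtx': array([[415.3359,   0.    , 249.1551],
       [  0.    , 415.3359, 191.9025],
       [  0.    ,   0.    ,   1.    ]]), 'k1': -0.03674660501185413, 'view': array([[ 0.7234,  0.6904,  0.0062, -0.3729],
       [-0.5837,  0.6068,  0.5395,  0.237 ],
       [ 0.3687, -0.3939,  0.842 , -1.4836],
       [ 0.    ,  0.    ,  0.    ,  1.    ]])}
top {'mtx': array([[414.4774,   0.    , 255.9639],
       [  0.    , 414.4774, 189.8225],
       [  0.    ,   0.    ,   1.    ]]), 'k1': -0.05867692839164384, 'view': array([[-0.0197, -0.9997, -0.016 ,  0.0371],
       [ 0.9982, -0.0206,  0.0566, -0.4862],
       [-0.0569, -0.0149,  0.9983, -1.1573],
       [ 0.    ,  0.    ,  0.    ,  1.    ]])}
wrist {'mtx': array([[289.9223,   0.    , 254.8879],
       [  0.    , 289.9223, 197.6177],
       [  0.    ,   0.    ,   1.    ]]), 'k1': -0.04652519322254226, 'view': array([[ 0.2961, -0.9552, -0.0023, -0.4993],
       [ 0.9137,  0.2839, -0.2907,  0.0367],
       [ 0.2783,  0.084 ,  0.9568, -0.3806],
       [ 0.    ,  0.    ,  0.    ,  1.    ]])}
```

View pics/scene0.png

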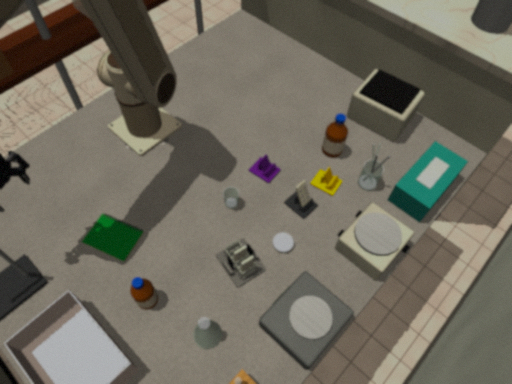

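View pics/top0.png

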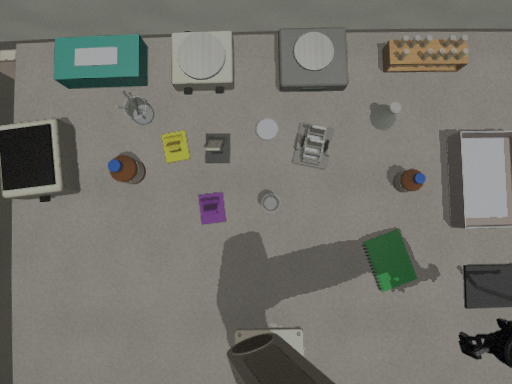

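View pics/wrist0.png

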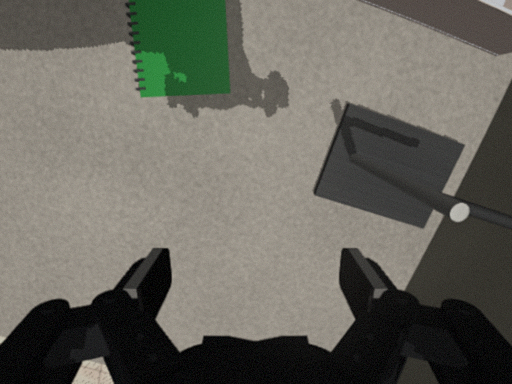

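The scene camera shows the dark rest with its white plate at (301,200), the carrier in its dock at (241,260), and the look-alikes: purple at (265,168), yellow at (327,181). In the top view they are at rest (216,147), carrier (314,146), yellow (176,147) and purple (212,208).

Rest candidates: dark at top (216,147), yellow at (176,147), purple at (212,208). I choose the dark one and will check it in a close crop.

```bash
cat > h.py <<'E'
from cell import arm
import cv2, numpy as np
from scipy.spatial.transform import Rotation as R
np.set_printoptions(precision=4,suppress=True)
def proj(P,X):
    X=np.atleast_2d(X); c=(P['view'][:3,:3]@X.T).T+P['view'][:3,3]
    a=c[:,0]/-c[:,2]; b=-c[:,1]/-c[:,2]; s=1+P['k1']*(a*a+b*b)
    m=P['mtx']; return np.c_[m[0,0]*a*s+m[0,2], m[1,1]*b*s+m[1,2]]
def ray(P,uv):
    m=P['mtx']; k=P['k1']
    d=np.array([(uv[0]-m[0,2])/m[0,0],(uv[1]-m[1,2])/m[1,1]]); s=d.copy()
    for _ in range(20): s=d/(1+k*(s@s))
    V=P['view']; Rt=V[:3,:3].T
    return -Rt@V[:3,3], Rt@np.array([s[0],-s[1],-1.0])
def onz(P,uv,z):
    o,d=ray(P,uv); return o+d*(z-o[2])/d[2]
def tri(obs):
    A=np.zeros((3,3));b=np.zeros(3)
    for P,uv in obs:
        o,d=ray(P,uv); d/=np.linalg.norm(d); M=np.eye(3)-np.outer(d,d); A+=M;b+=M@o
    return np.linalg.solve(A,b)
def crop(im,u0,v0,u1,v1,f,name):
    c=cv2.resize(im[v0:v1,u0:u1],None,fx=f,fy=f,interpolation=cv2.INTER_CUBIC); cv2.imwrite(name,c)
E
python3 - <<'E'
from h import *
t=cv2.imread('pics/top0.png'); s=cv2.imread('pics/scene0.png')
crop(t,150,100,350,235,4,'pics/tc.png'); crop(s,200,150,350,290,4,'pics/sc.png')
P=arm.camera_params('top')
for n,uv in dict(rest=(216,148),carrier=(314,146),dish=(267,129),beaker=(270,202),bott=(125,170),bb=(411,181),flask=(383,117),rod=(143,113)).items(): print(n,onz(P,uv,0.02))
E
```

```text
rest [0.6076 0.1382 0.02  ]
carrier [ 0.6072 -0.1393  0.02  ]
dish [ 0.6587 -0.0075  0.02  ]
beaker [ 0.4515 -0.0115  0.02  ]
bott [0.5508 0.3995 0.02  ]
bb [ 0.5024 -0.4108  0.02  ]
flask [ 0.6867 -0.3386  0.02  ]
rod [0.7142 0.3474 0.02  ]
```

View pics/tc.png

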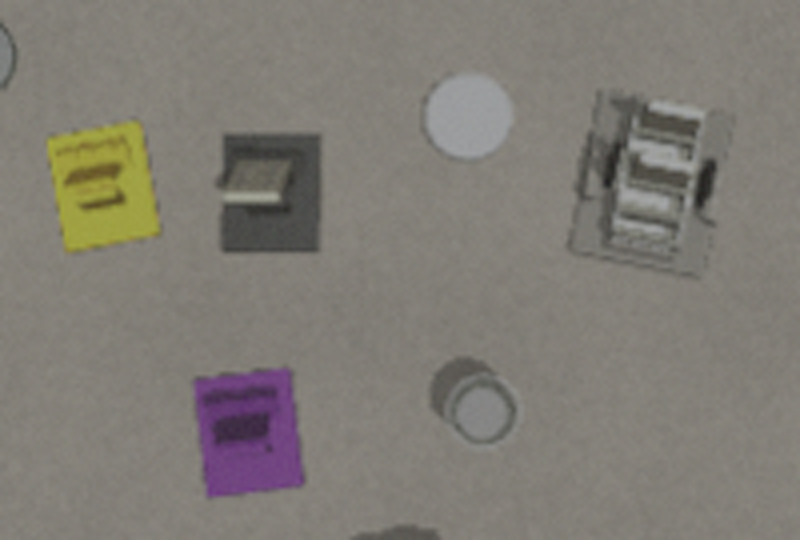

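View pics/sc.png

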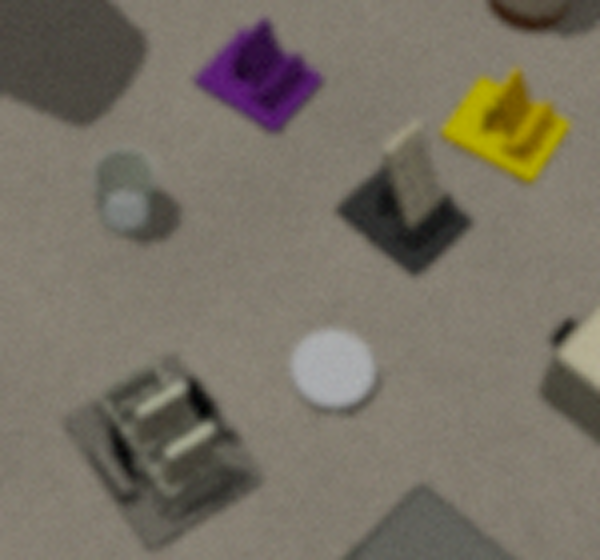

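```bash
cat >> h.py <<'E'
def T(o=None):
    o=o or arm.get_obs(); M=np.eye(4); M[:3,:3]=R.from_rotvec(o['tcp_rot']).as_matrix(); M[:3,3]=o['tool_pos']; return M
def plan(pos,Rm,M=None):
    M=T() if M is None else M
    d=M[:3,:3].T@(np.asarray(pos)-M[:3,3]); rv=R.from_matrix(M[:3,:3].T@Rm).as_rotvec(degrees=True)
    print('shift mm',(d*1000).round(1),'turn deg',rv.round(2), 'rows>=',max(np.linalg.norm(d)/.05,np.linalg.norm(rv)/8.59).round(1))
def rot(yaw,lean=0,half=0):
    """tool x along (cos yaw, sin yaw), tool z down, then lean fingers forward (towards +x) by lean deg"""
    B=np.diag([1.,-1,-1]); return R.from_euler('z',yaw,degrees=True).as_matrix()@R.from_euler('y',-lean,degrees=True).as_matrix()@B
E
python3 - <<'E'
from h import *
P=arm.camera_params('wrist'); print(np.linalg.inv(T())@np.linalg.inv(P['view']))
print(rot(0,25))
for n,x in dict(a=(0.50,0.11,0.30)).items(): plan(x,rot(0))
E
```

```text
[[ 1.      0.0001  0.0005  0.0005]
 [ 0.0002 -0.9568 -0.2907 -0.0754]
 [ 0.0004  0.2907 -0.9568 -0.0705]
 [ 0.      0.      0.      1.    ]]
[[ 0.9063  0.      0.4226]
 [ 0.     -1.      0.    ]
 [ 0.4226  0.     -0.9063]]
shift mm [-456.5 -510.1    4. ] turn deg [ -0.06   0.08 -72.76] rows>= 13.7
```

>>> servo_tool([
  [[0.085, -0.48, -0.58, 0.005, 0, 0, -72.8], [0.085, -0.48, -0.58, 0.005, 0, 0, -72.8], [0.085, -0.48, -0.58, 0.005, 0, 0, -72.8], [0.085, -0.48, -0.58, 0.005, 0, 0, -72.8], [0.085, -0.48, -0.58, 0.005, 0, 0, -72.8], [0.085, -0.48, -0.58, 0.005, 0, 0, -72.8], [0.085, -0.48, -0.58, 0.005, 0, 0, -72.8], [0.085, -0.48, -0.58, 0.005, 0, 0, -72.8], [0.085, -0.48, -0.58, 0.005, 0, 0, -72.8], [0.085, -0.48, -0.58, 0.005, 0, 0, -72.8], [0.085, -0.48, -0.58, 0.005, 0, 0, -72.8], [0.085, -0.48, -0.58, 0.005, 0, 0, -72.8]],
], newtons=30)

```text
clock: 1.35
tool_pos: [0.4769, 0.0268, 0.2998]
tcp_rot: [3.141, 0.002, -0.0]
force: [1.5, -0.5, 0.0]
finger_gap: 0.0849
```

```bash
python3 - <<'E'
from h import *
print(arm.get_obs()['joint_positions'])
plan((0.58,0.145,0.25),rot(0))
E
```

```text
[ 0.0563  0.1983 -0.06    1.3125 -0.0003  1.626 ]
shift mm [ 103.3 -118.1   49.7] turn deg [0.02 0.   0.06] rows>= 3.3
```

>>> servo_tool([
  [[0.085, 0.1, -0.115, 0.05, 0, 0, 0], [0.085, 0.1, -0.115, 0.05, 0, 0, 0], [0.085, 0.1, -0.115, 0.05, 0, 0, 0], [0.085, 0.1, -0.115, 0.05, 0, 0, 0], [0.085, 0.1, -0.115, 0.05, 0, 0, 0], [0.085, 0.1, -0.115, 0.05, 0, 0, 0]],
])

```text
clock: 1.95
tool_pos: [0.5755, 0.1391, 0.2499]
tcp_rot: [3.141, 0.0, -0.002]
force: [-1.0, 0.3, -0.0]
finger_gap: 0.0853
```

```bash
python3 - <<'E'
from h import *
print(T())
P=arm.camera_params('wrist'); im=arm.snapshot('wrist'); cv2.imwrite('pics/w1.png',im[:,:,::-1]); np.save('w1.npy',P,allow_pickle=True)
E
```

```text
[[ 1.      0.0002 -0.0013  0.5755]
 [ 0.0002 -1.     -0.0008  0.1391]
 [-0.0013  0.0008 -1.      0.2499]
 [ 0.      0.      0.      1.    ]]
```

View pics/w1.png

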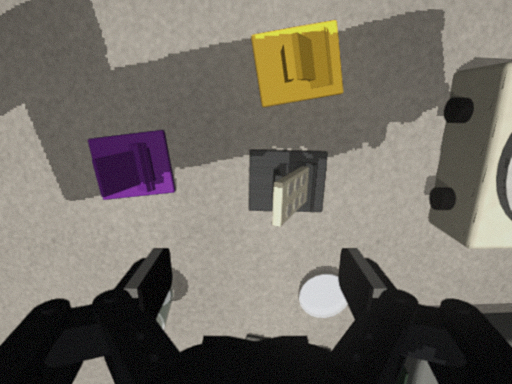

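```bash
python3 - <<'E'
from h import *
crop(cv2.imread('pics/w1.png'),235,135,345,235,7,'pics/w1c.png')
E
```

```text
(no output)
```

View pics/w1c.png

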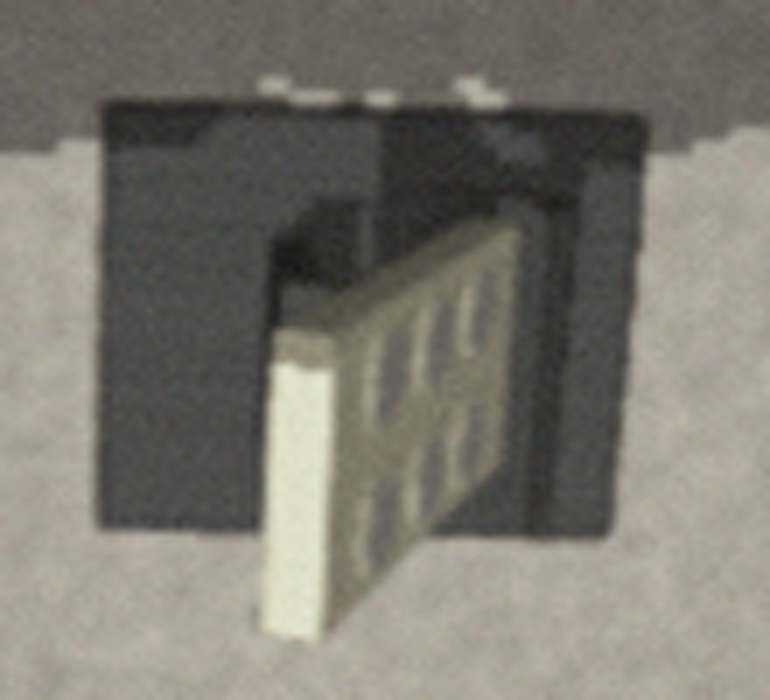

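```bash
python3 - <<'E'
from h import *
P=np.load('w1.npy',allow_pickle=True).item()
c=lambda x,y:((x+.5)/7-.5+235,(y+.5)/7-.5+135)
pts={'TL':((276,330),.0948),'TR':((340,328),.0982),'BR':((323,638),.0982),'BL':((262,630),.0948),
'lowT':((520,226),.0257),'lowB':((500,468),.0257)}
W={}
for n,(q,z) in pts.items(): W[n]=onz(P,c(*q),z); print(n,W[n])
m=(W['TL']+W['TR']+W['BR']+W['BL'])/4; print('top mid',m)
d=W['TL']+W['TR']-W['BR']-W['BL']; print('len',np.linalg.norm(d)/2,'yaw',np.degrees(np.arctan2(-d[0],d[1])))
for n in [(103,103),(648,115),(612,538),(98,528)]: print('base',onz(P,c(*n),0.006))
E
```

```text
TL [0.592  0.1579 0.0948]
TR [0.5989 0.159  0.0982]
BR [0.598  0.1214 0.0982]
BL [0.591  0.121  0.0948]
lowT [0.6323 0.1567 0.0257]
lowB [0.6312 0.1193 0.0257]
top mid [0.595  0.1398 0.0965]
len 0.03726754420714599 yaw -1.4512103474888844
base [0.5706 0.1721 0.006 ]
base [0.655  0.1704 0.006 ]
base [0.654  0.1009 0.006 ]
base [0.5694 0.1027 0.006 ]
```

```bash
python3 - <<'E'
from h import *
Rm=rot(-1.2,25); top=np.array([.595,.1395,.0965]); u=-Rm[:,2]
G=top-0.016*u
plan(G+(.054+.06)*u,Rm); print(G+(.054+.06)*u)
E
```

```text
shift mm [-22.   -1.7  65.3] turn deg [-0.23 25.    1.16] rows>= 2.9
[0.5536 0.1404 0.1853]
```

>>> servo_tool([
  [[0.085, -0.022, -0.002, 0.055, -0.2, 25, 1.2], [0.085, -0.022, -0.002, 0.055, -0.2, 25, 1.2], [0.085, -0.022, -0.002, 0.055, -0.2, 25, 1.2], [0.085, -0.022, -0.002, 0.055, -0.2, 25, 1.2], [0.085, -0.022, -0.002, 0.055, -0.2, 25, 1.2], [0.085, -0.022, -0.002, 0.055, -0.2, 25, 1.2]],
])

```text
clock: 2.6
tool_pos: [0.5543, 0.1409, 0.1968]
tcp_rot: [3.064, -0.034, 0.681]
force: [0.1, -0.0, 0.3]
finger_gap: 0.0852
```

```bash
python3 - <<'E'
from h import *
print(T())
P=arm.camera_params('wrist'); im=arm.snapshot('wrist'); cv2.imwrite('pics/w2.png',im[:,:,::-1]); np.save('w2.npy',P,allow_pickle=True)
E
```

```text
[[ 0.9055 -0.0218  0.4237  0.5543]
 [-0.0205 -0.9998 -0.0076  0.1409]
 [ 0.4238 -0.0018 -0.9058  0.1968]
 [ 0.      0.      0.      1.    ]]
```

View pics/w2.png

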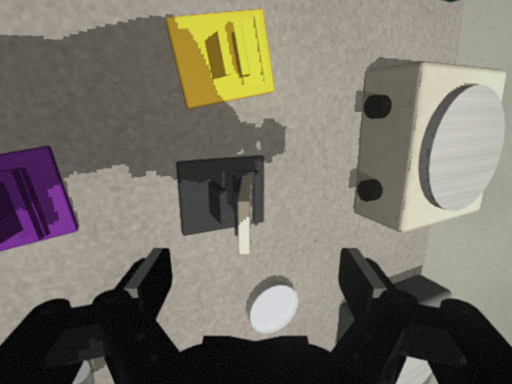

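```bash
python3 - <<'E'
from h import *
crop(cv2.imread('pics/w2.png'),205,160,285,265,7,'pics/w2c.png')
E
```

```text
(no output)
```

View pics/w2c.png

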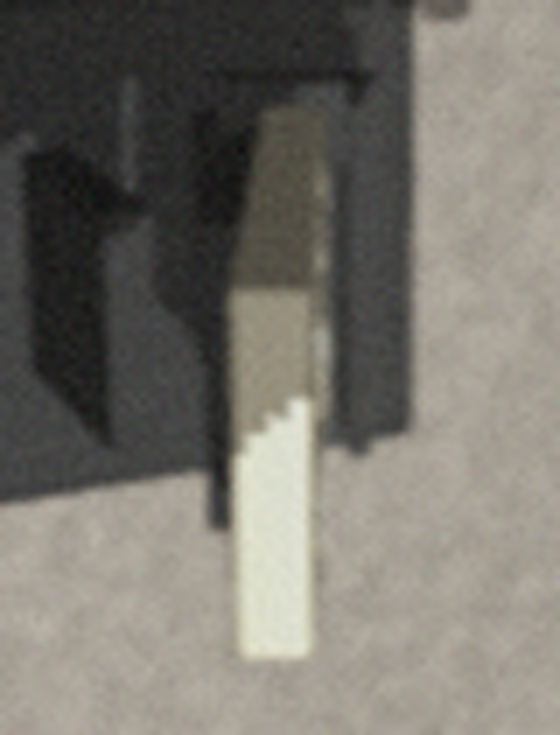

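```bash
python3 - <<'E'
from h import *
P1=np.load('w1.npy',allow_pickle=True).item();P2=np.load('w2.npy',allow_pickle=True).item()
c1=lambda q:((q[0]+.5)/7-.5+235,(q[1]+.5)/7-.5+135)
c2=lambda q:((q[0]+.5)/7-.5+205,(q[1]+.5)/7-.5+160)
a={'TL':(276,330),'TR':(340,328),'BR':(323,638),'BL':(262,630)}
b={'TL':(230,288),'TR':(310,290),'BR':(312,658),'BL':(240,658)}
W=[];V=[]
M=T()
for k in a:
    w=tri([(P1,c1(a[k])),(P2,c2(b[k]))]); z=.0948 if k[1]=='L' else .0982
    v=onz(P2,c2(b[k]),z); W.append(w);V.append(v)
    print(k,w,v)
for X in (W,V):
    m=np.mean(X,0); print(m,'tool frame',(M[:3,:3].T@(m-M[:3,3]))*1000)
E
```

```text
TL [0.5921 0.1577 0.0935] [0.5916 0.1583 0.0948]
TR [0.5989 0.1581 0.0967] [0.5982 0.1581 0.0982]
BR [0.5979 0.1204 0.097 ] [0.5973 0.1205 0.0982]
BL [0.5909 0.1211 0.0955] [0.5911 0.1204 0.0948]
[0.595  0.1393 0.0957] tool frame [ -7.0717   1.2703 108.5718]
[0.5945 0.1393 0.0965] tool frame [ -7.1116   1.2579 107.6492]
```

>>> servo_tool([
  [[0.06, -0.007, 0.0013, 0.0, 0, 0, 0], [0.06, -0.007, 0.0013, 0.02, 0, 0, 0], [0.05, -0.007, 0.0013, 0.04, 0, 0, 0], [0.04, -0.007, 0.0013, 0.055, 0, 0, 0], [0.03, -0.007, 0.0013, 0.065, 0, 0, 0], [0.03, -0.007, 0.0013, 0.067, 0, 0, 0], [0.03, -0.007, 0.0013, 0.067, 0, 0, 0], [0.03, -0.007, 0.0013, 0.067, 0, 0, 0]],
])

```text
clock: 3.45
tool_pos: [0.5765, 0.1402, 0.1319]
tcp_rot: [3.064, -0.032, 0.681]
force: [-0.1, -0.7, -0.4]
finger_gap: 0.03
```

```bash
python3 - <<'E'
from h import *
M=T();print(M, (M[:3,:3].T@(np.array([.5947,.1393,.0962])-M[:3,3]))*1000)
P=arm.camera_params('wrist'); im=arm.snapshot('wrist')[:,:,::-1]; cv2.imwrite('pics/w3.png',im); np.save('w3.npy',P,allow_pickle=True)
E
```

```text
[[ 0.9057 -0.0204  0.4234  0.5765]
 [-0.0191 -0.9998 -0.0074  0.1402]
 [ 0.4234 -0.0014 -0.9059  0.1319]
 [ 0.      0.      0.      1.    ]] [ 1.3722  0.6164 40.0781]
```

View pics/w3.png

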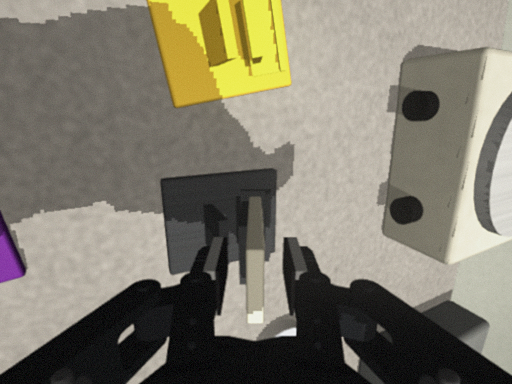

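The plate lies at u 247–263, centred between the pads (227 and 283). I close on it.

>>> servo_tool([
  [[0.02, 0, 0, 0, 0, 0, 0], [0.014, 0, 0, 0, 0, 0, 0], [0.009, 0, 0, 0, 0, 0, 0], [0.003, 0, 0, 0, 0, 0, 0], [0.003, 0, 0, 0, 0, 0, 0], [0.003, 0, 0, 0, 0, 0, 0], [0.003, 0, 0, 0, 0, 0, 0]],
], newtons=35)

```text
clock: 4.2
tool_pos: [0.5766, 0.1403, 0.1319]
tcp_rot: [3.064, -0.032, 0.681]
force: [-1.3, -0.5, 4.4]
finger_gap: 0.0079
```

```bash
python3 - <<'E'
from h import *
print(T())
# lift along slope 80 mm in tool -z
im=arm.snapshot('wrist')[:,:,::-1]; cv2.imwrite('pics/w4.png',im)
E
```

```text
[[ 0.9055 -0.0205  0.4238  0.5766]
 [-0.0191 -0.9998 -0.0073  0.1403]
 [ 0.4239 -0.0015 -0.9057  0.1319]
 [ 0.      0.      0.      1.    ]]
```

View pics/w4.png

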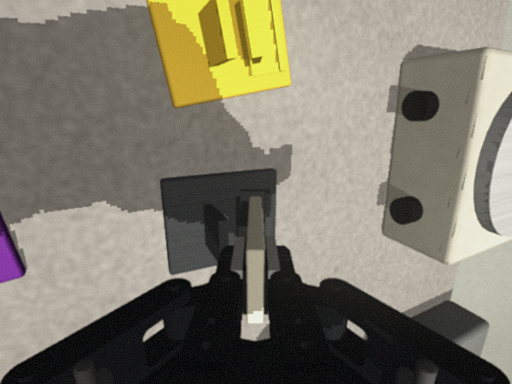

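>>> servo_tool([
  [[0.003, 0, 0, -0.004, 0, 0, 0], [0.003, 0, 0, -0.012, 0, 0, 0], [0.003, 0, 0, -0.022, 0, 0, 0], [0.003, 0, 0, -0.034, 0, 0, 0], [0.003, 0, 0, -0.048, 0, 0, 0], [0.003, 0, 0, -0.064, 0, 0, 0], [0.003, 0, 0, -0.08, 0, 0, 0], [0.003, 0, 0, -0.094, 0, 0, 0], [0.003, 0, 0, -0.1, 0, 0, 0], [0.003, 0, 0, -0.1, 0, 0, 0]],
])

```text
clock: 5.25
tool_pos: [0.5331, 0.141, 0.2226]
tcp_rot: [3.064, -0.031, 0.679]
force: [0.5, 0.5, -1.2]
finger_gap: 0.0073
```

```bash
python3 - <<'E'
from h import *
print(T())
im=arm.snapshot('top')[:,:,::-1]; crop(im,180,80,360,220,4,'pics/t5.png'); cv2.imwrite('pics/top5.png',im)
# view pose for the carrier: plate vertical, yaw -11.3
plan((0.60,-0.12,0.30),rot(-11.3))
E
```

```text
[[ 0.9061 -0.0198  0.4226  0.5331]
 [-0.0186 -0.9998 -0.007   0.141 ]
 [ 0.4226 -0.0015 -0.9063  0.2226]
 [ 0.      0.      0.      1.    ]]
shift mm [ 98.4 259.4 -40.7] turn deg [ -2.28 -24.88   9.98] rows>= 5.6
```

View pics/t5.png

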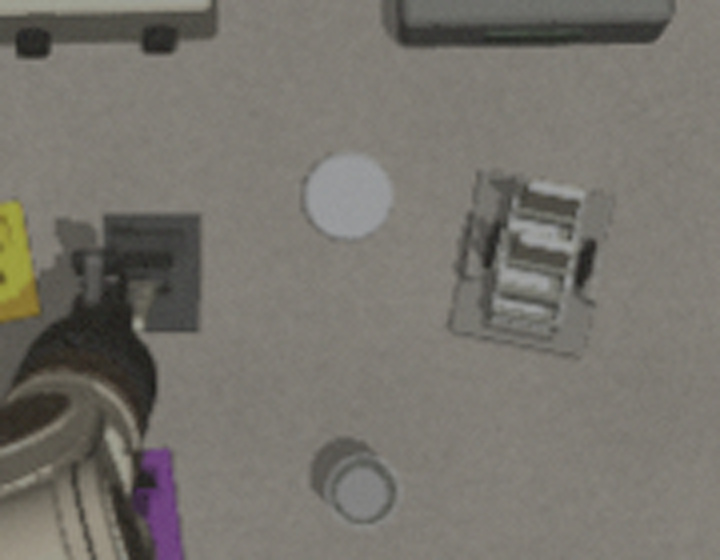

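```bash
python3 - <<'E'
from h import *
plan((0.55,-0.06,0.28),rot(-11.3))
E
```

```text
shift mm [ 43.5 200.4 -44.1] turn deg [ -2.28 -24.88   9.98] rows>= 4.2
```

>>> servo_tool([
  [[0.003, 0.005, 0.02, -0.01, -0.2, -2.5, 1], [0.003, 0.01, 0.05, -0.02, -0.5, -6, 2.5], [0.003, 0.02, 0.085, -0.03, -1, -11, 4.5], [0.003, 0.027, 0.12, -0.035, -1.5, -16, 6.5], [0.003, 0.035, 0.155, -0.04, -1.9, -20, 8], [0.003, 0.04, 0.18, -0.043, -2.1, -23, 9.2], [0.003, 0.0435, 0.195, -0.044, -2.3, -24.9, 10], [0.003, 0.0435, 0.2, -0.044, -2.3, -24.9, 10], [0.003, 0.0435, 0.2, -0.044, -2.3, -24.9, 10], [0.003, 0.0435, 0.2, -0.044, -2.3, -24.9, 10]],
])

```text
clock: 6.3
tool_pos: [0.55, -0.0588, 0.2791]
tcp_rot: [-3.126, 0.309, 0.001]
force: [-0.1, -0.1, -0.2]
finger_gap: 0.0072
```

```bash
python3 - <<'E'
from h import *
print(T())
P=arm.camera_params('wrist'); im=arm.snapshot('wrist')[:,:,::-1]; cv2.imwrite('pics/w6.png',im); np.save('w6.npy',P,allow_pickle=True)
E
```

```text
[[ 0.9806 -0.196  -0.0007  0.55  ]
 [-0.196  -0.9806  0.0003 -0.0588]
 [-0.0008 -0.0001 -1.      0.2791]
 [ 0.      0.      0.      1.    ]]
```

View pics/w6.png

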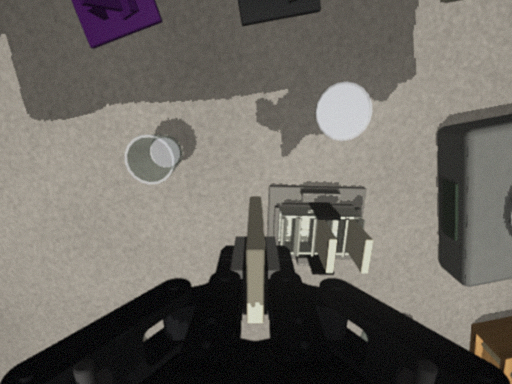

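>>> servo_tool([
  [[0.003, -0.01, 0.02, 0, 0, 0, 0], [0.003, -0.025, 0.05, 0, 0, 0, 0], [0.003, -0.035, 0.075, 0, 0, 0, 0], [0.003, -0.035, 0.08, 0, 0, 0, 0], [0.003, -0.035, 0.08, 0, 0, 0, 0]],
])

```text
clock: 6.85
tool_pos: [0.5003, -0.1308, 0.2802]
tcp_rot: [3.126, -0.311, 0.002]
force: [-0.9, -0.3, -0.9]
finger_gap: 0.0076
```

```bash
python3 - <<'E'
from h import *
print(T())
P=arm.camera_params('wrist'); im=arm.snapshot('wrist')[:,:,::-1]; cv2.imwrite('pics/w7.png',im); np.save('w7.npy',P,allow_pickle=True)
crop(im,240,90,400,250,5,'pics/w7c.png')
E
```

```text
[[ 0.9804 -0.1971  0.0014  0.5003]
 [-0.1971 -0.9804 -0.0001 -0.1308]
 [ 0.0014 -0.0001 -1.      0.2802]
 [ 0.      0.      0.      1.    ]]
```

View pics/w7.png

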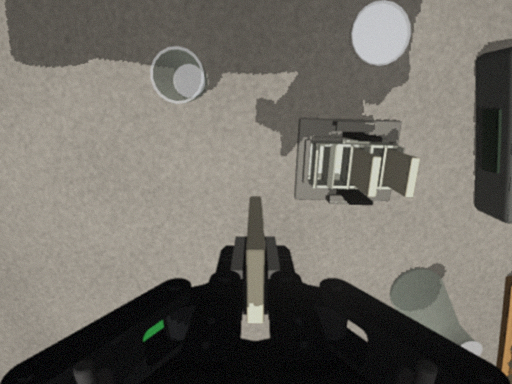

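View pics/w7c.png

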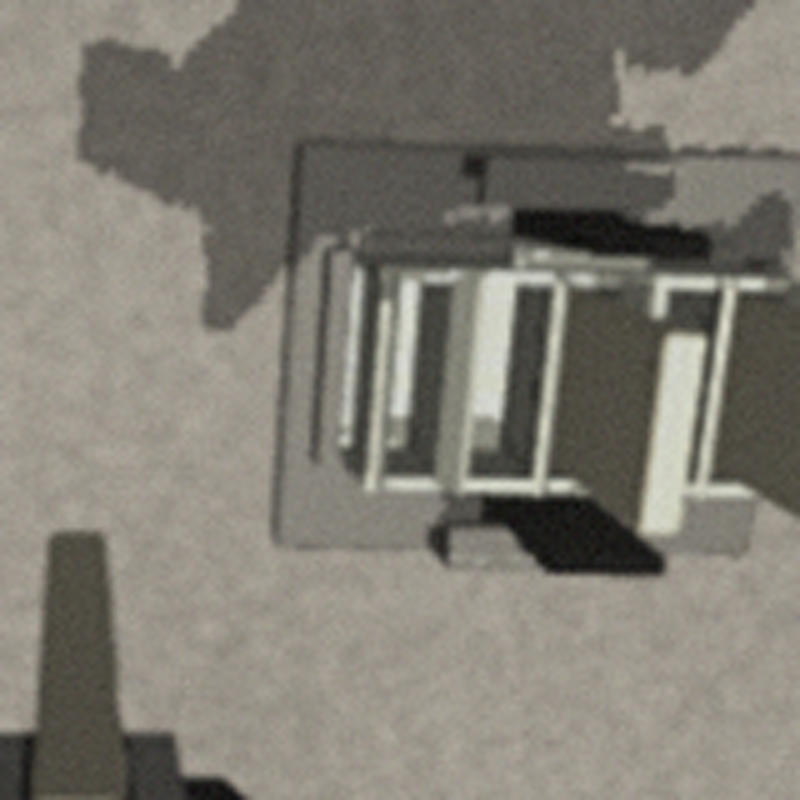

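```bash
python3 - <<'E'
from h import *
im=cv2.imread('pics/w7.png'); crop(im,330,100,430,210,7,'pics/w7d.png')
P=np.load('w7.npy',allow_pickle=True).item()
c=lambda q:((q[0]+.5)/5-.5+240,(q[1]+.5)/5-.5+90)
def s(n,q,z):
    w=onz(P,c(q),z); print(n,w); return w
L=s('rimL top',(390,272),.049),s('rimL bot',(372,487),.049)
Rr=s('rimR bot',(472,487),.049),s('rimR top',(477,272),.049)
s('rim2 top',(558,280),.049);s('rim2 bot',(540,487),.049)
s('rim3 top',(732,285),.049);s('rim3 bot',(703,489),.049)
for n,q in zip('TL TR BR BL'.split(),[(665,333),(705,335),(683,533),(640,530)]): s('mid'+n,q,.092)
for q in [(300,146),(278,546),(750,552)]: s('dock',q,.008)
E
```

```text
rimL top [ 0.5736 -0.1041  0.049 ]
rimL bot [ 0.5634 -0.1489  0.049 ]
rimR bot [ 0.5847 -0.1532  0.049 ]
rimR top [ 0.5914 -0.1076  0.049 ]
rim2 top [ 0.6078 -0.1125  0.049 ]
rim2 bot [ 0.5993 -0.1561  0.049 ]
rim3 top [ 0.6438 -0.1205  0.049 ]
rim3 bot [ 0.6344 -0.1636  0.049 ]
midTL [ 0.6129 -0.1179  0.092 ]
midTR [ 0.6201 -0.1197  0.092 ]
midBR [ 0.6131 -0.1564  0.092 ]
midBL [ 0.6051 -0.1542  0.092 ]
dock [ 0.5651 -0.0778  0.008 ]
dock [ 0.5448 -0.1717  0.008 ]
dock [ 0.661  -0.1967  0.008 ]
```

View pics/w7d.png

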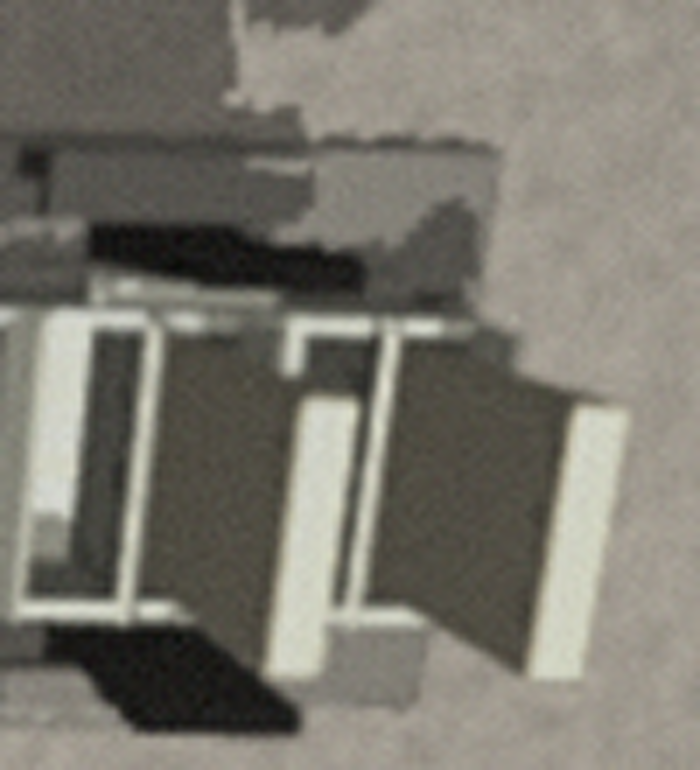

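```bash
cat >> h.py <<'E'
YAW=-12.2; C=np.array([.613,-.1372,.008]); Rc=R.from_euler('z',YAW,degrees=True).as_matrix()
def cw(x,y,z): return C+Rc@np.array([x,y,z])/1000
E
python3 - <<'E'
from h import *
P=np.load('w7.npy',allow_pickle=True).item()
M=np.array([[ 0.9804,-0.1971,0.0014,0.5003],[-0.1971,-0.9804,-0.0001,-0.1308],[ 0.0014,-0.0001,-1,0.2802]])
for q in [(-4,-18.4,120),(4,-18.4,120),(-4,-18.4,40),(4,-18.4,40)]: print(q,proj(P,M[:,:3]@np.array(q)/1000+M[:,3]))
s=cw(-36,0,4); print(s)
Rm=rot(YAW); off=Rm@np.array([.0003,.0006,0])
t=s-off; plan((t[0],t[1],.195),Rm)
E
```

```text
(-4, -18.4, 120) [[247.119  194.9757]]
(4, -18.4, 120) [[258.795  194.9716]]
(-4, -18.4, 40) [[242.3879 248.48  ]]
(4, -18.4, 40) [[261.3555 248.4748]]
[ 0.5778 -0.1296  0.012 ]
shift mm [ 75.  -16.5  85.3] turn deg [-0.02 -0.08  0.88] rows>= 2.3
```

```bash
python3 - <<'E'
from h import *
s=cw(-36,0,4);Rm=rot(YAW); off=Rm@np.array([.0015,.0013,0])
t=s-off; print(t); plan((t[0],t[1],.20),Rm)
E
```

```text
[ 0.5766 -0.128   0.012 ]
shift mm [ 73.8 -17.2  80.3] turn deg [-0.02 -0.08  0.88] rows>= 2.2
```

>>> servo_tool([
  [[0.003, 0.02, -0.005, 0, 0, 0, 0.4], [0.003, 0.045, -0.012, 0, 0, 0, 0.9], [0.003, 0.068, -0.017, 0.01, 0, 0, 0.9], [0.003, 0.074, -0.017, 0.03, 0, 0, 0.9], [0.003, 0.074, -0.017, 0.05, 0, 0, 0.9], [0.003, 0.074, -0.017, 0.07, 0, 0, 0.9], [0.003, 0.074, -0.017, 0.08, 0, 0, 0.9], [0.003, 0.074, -0.017, 0.08, 0, 0, 0.9], [0.003, 0.074, -0.017, 0.08, 0, 0, 0.9]],
])

```text
clock: 7.8
tool_pos: [0.5771, -0.1284, 0.2005]
tcp_rot: [3.124, -0.334, 0.002]
force: [-0.0, 0.4, -0.0]
finger_gap: 0.0077
```

```bash
python3 - <<'E'
from h import *
M=T();print(M)
P=arm.camera_params('wrist'); im=arm.snapshot('wrist')[:,:,::-1]; cv2.imwrite('pics/w8.png',im); np.save('w8.npy',P,allow_pickle=True)
crop(im,195,130,355,290,5,'pics/w8c.png')
s=cv2.cvtColor(arm.snapshot('scene'),cv2.COLOR_RGB2BGR); crop(s,195,180,315,300,6,'pics/s8.png')
E
```

```text
[[ 0.9774 -0.2113  0.0013  0.5771]
 [-0.2113 -0.9774 -0.0003 -0.1284]
 [ 0.0013  0.0001 -1.      0.2005]
 [ 0.      0.      0.      1.    ]]
```

View pics/w8c.png

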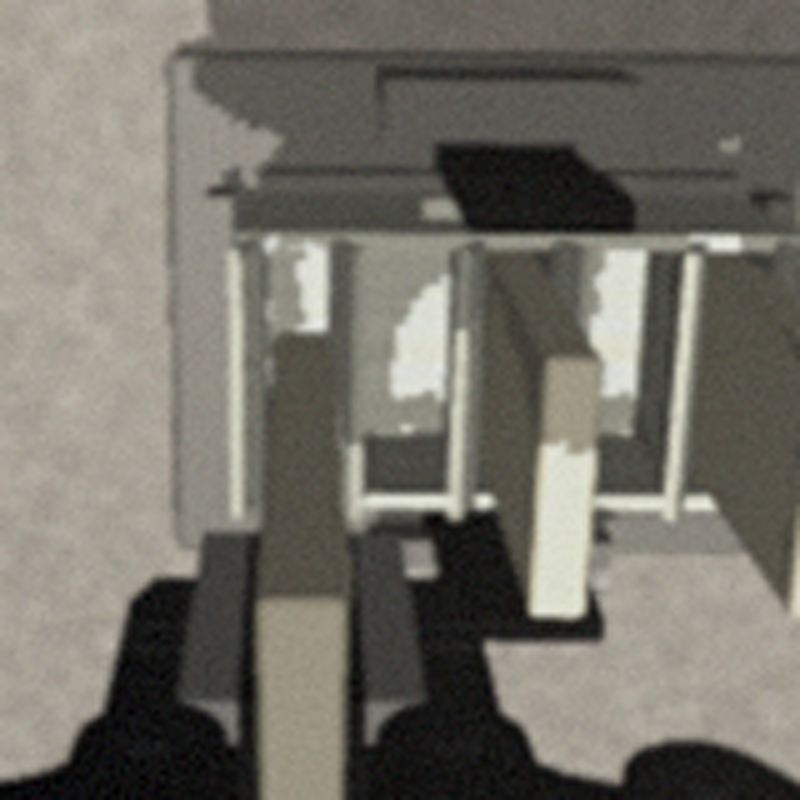

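View pics/s8.png

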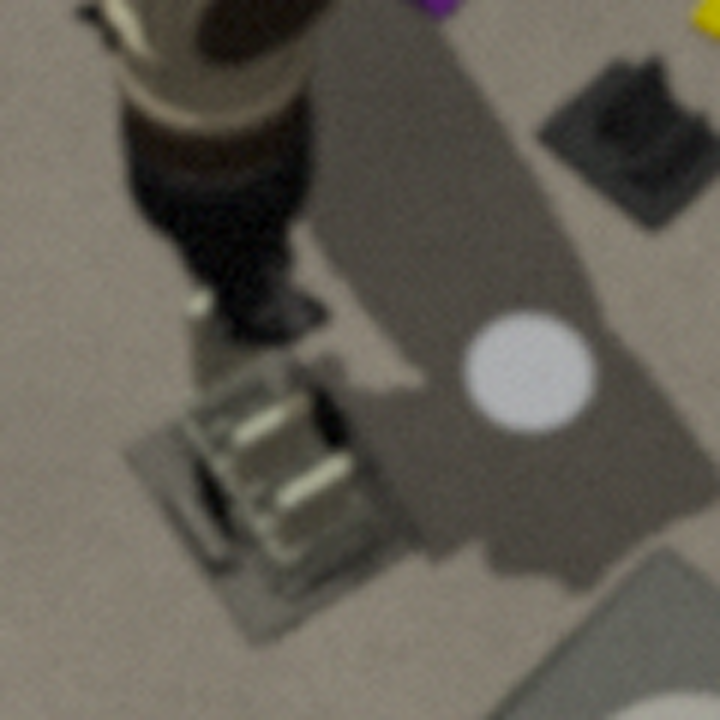

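```bash
python3 - <<'E'
from h import *
P=np.load('w8.npy',allow_pickle=True).item(); M=T()
c=lambda q:((q[0]+.5)/5-.5+195,(q[1]+.5)/5-.5+130)
f=lambda w:(M[:3,:3].T@(w-M[:3,3])*1000).round(1)
for n,q,z in [('railTop',(300,240),.049),('railBot',(410,502),.049),('rimL',(237,380),.049),('rimR',(356,450),.049),('rim2',(460,400),.049),('rim3',(681,400),.049),
 ('pl bot',(275,333),.0805),('pl bot',(330,333),.0805),('pl top',(258,597),.1605),('pl top',(346,597),.1605),
 ('mid TL',(545,356),.092),('mid TR',(598,356),.092),('mid BR',(585,616),.092),('mid BL',(530,616),.092),
 ('dockTL',(172,52),.008)]: print(n,f(onz(P,c(q),z)))
E
```

```text
railTop [  0.4 -23.8 152.4]
railBot [ 18.6  20.7 152.4]
rimL [ -9.8  -0.7 152.3]
rimR [  9.6  11.4 152.4]
rim2 [ 26.3   2.8 152.4]
rim3 [ 62.4   2.8 152.6]
pl bot [ -3.  -18.  120.8]
pl bot [  4.6 -18.  120.9]
pl top [ -2.9 -18.6  40.8]
pl top [  4.5 -18.6  40.9]
mid TL [ 32.3 -18.3 109.5]
mid TR [ 39.2 -18.3 109.5]
mid BR [ 39.7  19.2 109.5]
mid BL [ 32.1  19.2 109.5]
dockTL [-22.6 -48.9 193.3]
```

>>> servo_tool([
  [[0.003, -0.0008, -0.0003, 0.005, 0, 0, 0], [0.003, -0.0008, -0.0003, 0.015, 0, 0, 0], [0.003, -0.0008, -0.0003, 0.024, 0, 0, 0], [0.003, -0.0008, -0.0003, 0.029, 0, 0, 0], [0.003, -0.0008, -0.0003, 0.033, 0, 0, 0], [0.003, -0.0008, -0.0003, 0.037, 0, 0, 0], [0.003, -0.0008, -0.0003, 0.041, 0, 0, 0], [0.003, -0.0008, -0.0003, 0.044, 0, 0, 0], [0.003, -0.0008, -0.0003, 0.046, 0, 0, 0], [0.003, -0.0008, -0.0003, 0.046, 0, 0, 0]],
])

```text
clock: 8.9
tool_pos: [0.5757, -0.1285, 0.1537]
tcp_rot: [3.123, -0.335, 0.0]
force: [0.5, -0.4, -0.4]
finger_gap: 0.0074
```

```bash
python3 - <<'E'
from h import *
o=arm.get_obs();print(o['force'],o['torque'],T(o)[:3,3])
im=arm.snapshot('wrist')[:,:,::-1]; cv2.imwrite('pics/w9.png',im)
crop(im,175,130,335,290,5,'pics/w9c.png')
E
```

```text
[ 0.527  -0.3707 -0.3778] [ 0.0474  0.0241 -0.0533] [ 0.5757 -0.1285  0.1537]
```

View pics/w9c.png

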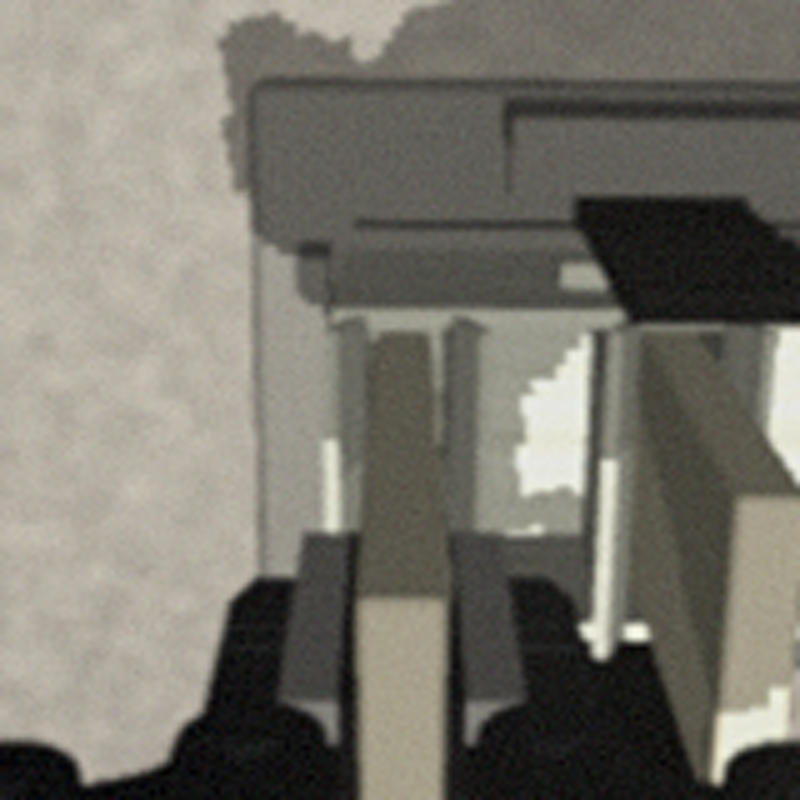

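>>> servo_tool([
  [[0.003, 0.0004, 0, 0.004, 0, 0, 0], [0.003, 0.0004, 0, 0.008, 0, 0, 0], [0.003, 0.0004, 0, 0.012, 0, 0, 0], [0.003, 0.0004, 0, 0.015, 0, 0, 0], [0.003, 0.0004, 0, 0.018, 0, 0, 0], [0.003, 0.0004, 0, 0.02, 0, 0, 0], [0.003, 0.0004, 0, 0.02, 0, 0, 0]],
])

```text
clock: 9.65
tool_pos: [0.576, -0.1286, 0.1335]
tcp_rot: [3.123, -0.335, -0.0]
force: [0.1, 0.5, -0.5]
finger_gap: 0.0077
```

```bash
python3 - <<'E'
from h import *
o=arm.get_obs();print(o['force'],o['torque'],T(o)[:3,3])
im=arm.snapshot('wrist')[:,:,::-1]; cv2.imwrite('pics/w10.png',im)
crop(im,175,130,335,290,5,'pics/w10c.png')
E
```

```text
[ 0.0511  0.5202 -0.5254] [-0.0473  0.0229 -0.0356] [ 0.576  -0.1286  0.1335]
```

View pics/w10c.png

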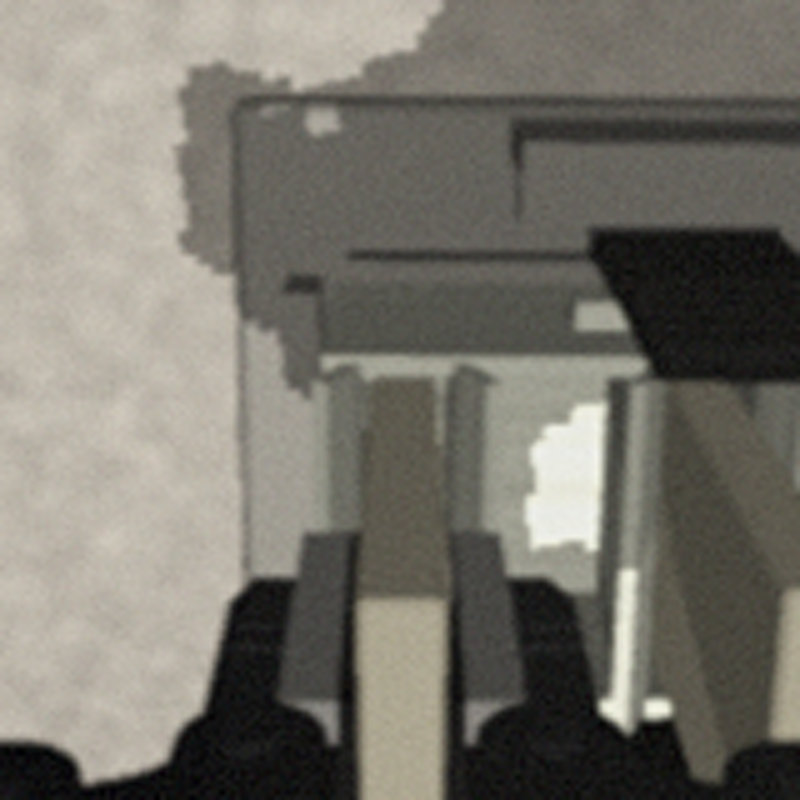

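>>> servo_tool([
  [[0.003, 0.0003, 0, 0.0005, 0, 0, 0], [0.003, 0.0003, 0, 0.001, 0, 0, 0], [0.003, 0.0003, 0, 0.001, 0, 0, 0]],
])

```text
clock: 10.0
tool_pos: [0.5765, -0.1287, 0.133]
tcp_rot: [3.123, -0.335, 0.001]
force: [-0.7, 0.2, -0.6]
finger_gap: 0.0075
```

>>> servo_tool([
  [[0.003, 0, 0, 0.0005, 0, 0, 0], [0.003, 0, 0, 0.001, 0, 0, 0], [0.003, 0, 0, 0.001, 0, 0, 0]],
])

```text
clock: 10.3
tool_pos: [0.5764, -0.1287, 0.1319]
tcp_rot: [3.123, -0.335, 0.001]
force: [-0.0, -0.2, -0.8]
finger_gap: 0.0075
```

>>> servo_tool([
  [[0.003, 0, 0, 0.0005, 0, 0, 0], [0.003, 0, 0, 0.001, 0, 0, 0], [0.003, 0, 0, 0.001, 0, 0, 0]],
])

```text
clock: 10.6
tool_pos: [0.5765, -0.1288, 0.131]
tcp_rot: [3.123, -0.335, 0.001]
force: [0.1, -0.2, -0.5]
finger_gap: 0.0076
```

>>> servo_tool([
  [[0.003, 0, 0, 0.0005, 0, 0, 0], [0.003, 0, 0, 0.001, 0, 0, 0], [0.003, 0, 0, 0.001, 0, 0, 0]],
])

```text
clock: 10.9
tool_pos: [0.5766, -0.1288, 0.131]
tcp_rot: [3.123, -0.335, 0.002]
force: [-1.2, 0.5, 6.0]
finger_gap: 0.0075
```

Contact is at TCP z = 0.131 with 6 N, so the plate is seated. I'll release it.

>>> servo_tool([
  [[0.009, 0, 0, -0.0005, 0, 0, 0], [0.012, 0, 0, -0.0005, 0, 0, 0], [0.015, 0, 0, -0.0005, 0, 0, 0], [0.017, 0, 0, -0.0005, 0, 0, 0], [0.017, 0, 0, -0.0005, 0, 0, 0], [0.017, 0, 0, -0.0005, 0, 0, 0]],
])

```text
clock: 11.5
tool_pos: [0.5765, -0.1287, 0.1303]
tcp_rot: [3.123, -0.335, 0.0]
force: [-0.6, 0.1, 0.4]
finger_gap: 0.0168
```

```bash
python3 - <<'E'
from h import *
o=arm.get_obs();print(o['force'],o['finger_gap'],T(o)[:3,3])
im=arm.snapshot('wrist')[:,:,::-1]; cv2.imwrite('pics/w11.png',im)
crop(im,175,130,335,290,5,'pics/w11c.png')
E
```

```text
[-0.602   0.0755  0.3592] 0.01684194778310726 [ 0.5765 -0.1287  0.1303]
```

View pics/w11.png

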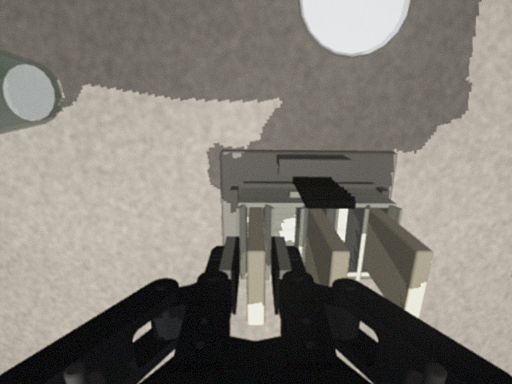

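>>> servo_tool([
  [[0.017, 0, 0, -0.005, 0, 0, 0], [0.017, 0, 0, -0.015, 0, 0, 0], [0.017, 0, 0, -0.03, 0, 0, 0], [0.017, 0, 0, -0.05, 0, 0, 0], [0.017, 0, 0, -0.075, 0, 0, 0], [0.017, 0, 0, -0.1, 0, 0, 0], [0.017, 0, 0, -0.12, 0, 0, 0], [0.017, 0, 0, -0.12, 0, 0, 0]],
])

```text
clock: 12.35
tool_pos: [0.5783, -0.1291, 0.2552]
tcp_rot: [3.122, -0.335, 0.014]
force: [1.2, 0.4, 0.7]
finger_gap: 0.0172
```

```bash
python3 - <<'E'
from h import *
c=cw(0,0,0); plan((c[0]-.005,c[1],.26),rot(YAW+90))
im=arm.snapshot('wrist')[:,:,::-1]; cv2.imwrite('pics/w12.png',im)
E
```

```text
shift mm [30.8  1.6 -4.5] turn deg [  0.41  -0.39 -90.05] rows>= 10.5
```

View pics/w12.png

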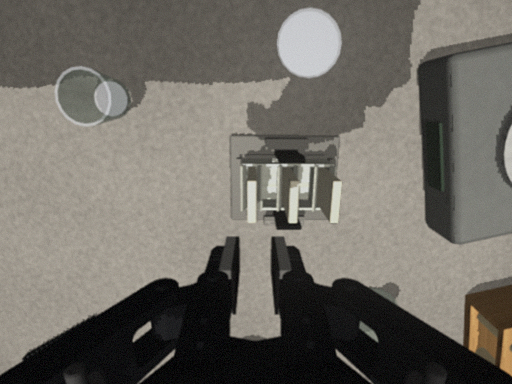

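All three plates stand in their slots, with tops at about u 252, 294 and 335. Next I turn 90° and open.

>>> servo_tool([
  [[0.085, 0.031, 0.002, -0.005, 0, 0, -8.5], [0.085, 0.031, 0.002, -0.005, 0, 0, -17], [0.085, 0.031, 0.002, -0.005, 0, 0, -25.5], [0.085, 0.031, 0.002, -0.005, 0, 0, -34], [0.085, 0.031, 0.002, -0.005, 0, 0, -42.5], [0.085, 0.031, 0.002, -0.005, 0, 0, -51], [0.085, 0.031, 0.002, -0.005, 0, 0, -59.5], [0.085, 0.031, 0.002, -0.005, 0, 0, -68], [0.085, 0.031, 0.002, -0.005, 0, 0, -76], [0.085, 0.031, 0.002, -0.005, 0, 0, -83], [0.085, 0.031, 0.002, -0.005, 0, 0, -90], [0.085, 0.031, 0.002, -0.005, 0, 0, -90]],
])

```text
clock: 13.6
tool_pos: [0.6057, -0.1371, 0.2541]
tcp_rot: [-2.445, -1.971, 0.002]
force: [-0.0, -0.6, 0.4]
finger_gap: 0.0849
```

>>> servo_tool([
  [[0.085, 0, 0, 0, 0, 0, 0], [0.085, 0, 0, 0, 0, 0, 0], [0.085, 0, 0, 0, 0, 0, 0]],
])

```text
clock: 13.9
tool_pos: [0.6062, -0.1372, 0.2552]
tcp_rot: [2.447, 1.97, -0.0]
force: [-0.9, -0.2, 1.3]
finger_gap: 0.0845
```

```bash
python3 - <<'E'
from h import *
o=arm.get_obs();print(T(o)); print(o['joint_positions'])
P=arm.camera_params('wrist'); im=arm.snapshot('wrist')[:,:,::-1]; cv2.imwrite('pics/w13.png',im); np.save('w13.npy',P,allow_pickle=True)
crop(im,185,130,325,250,5,'pics/w13c.png')
E
```

```text
[[ 0.2132  0.977   0.0001  0.6062]
 [ 0.977  -0.2132 -0.0003 -0.1372]
 [-0.0002  0.0001 -1.      0.2552]
 [ 0.      0.      0.      1.    ]]
[-0.2225  0.5064  0.2683  1.3325 -0.0002 -0.0077]
```

View pics/w13.png

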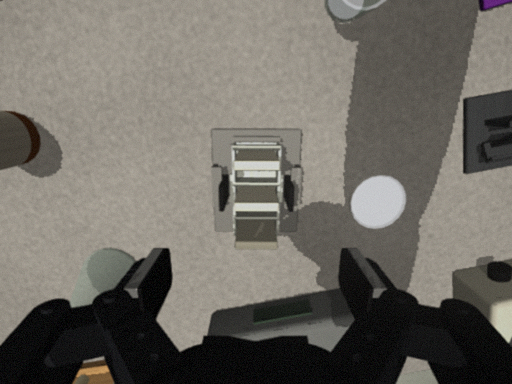

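View pics/w13c.png

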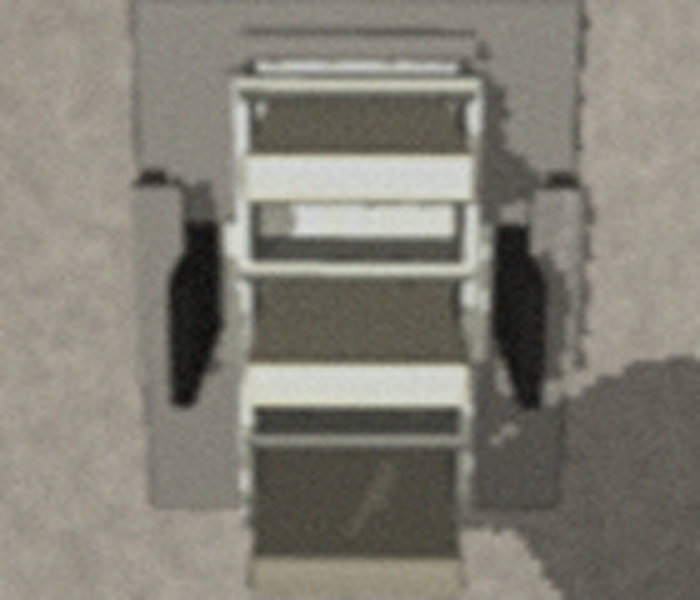

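```bash
python3 - <<'E'
from h import *
P=np.load('w13.npy',allow_pickle=True).item(); M=T()
c=lambda q:((q[0]+.5)/5-.5+185,(q[1]+.5)/5-.5+130)
f=lambda w:(M[:3,:3].T@(w-M[:3,3])*1000).round(1)
for n,q,z in [('L near',(169,275),.070),('L far',(172,405),.070),('R near',(546,270),.070),('R far',(541,405),.070),
 ('mid',(245,363),.092),('mid',(470,363),.092),('mid',(470,407),.092),('mid',(245,407),.092),
 ('lo',(245,155),.092),('lo',(475,155),.092),('lo',(475,200),.092),('lo',(245,200),.092),('dockBL',(152,507),.008),('dockBR',(558,507),.008)]: print(n,f(onz(P,c(q),z)))
# pads in tool frame as seen: tips
print(proj(P,(M[:3,:3]@np.array([[-.0425,0,.06],[.0425,0,.06],[0,0,.06]]).T).T+M[:3,3]))
g=cv2.imread('pics/w13.png'); crop(g,100,235,410,360,2.5,'pics/w13d.png')
E
```

```text
L near [-32.9  -7.5 185.3]
L far [-33.2  17.6 185.3]
R near [ 35.8  -8.4 185.3]
R far [ 35.8  17.6 185.3]
mid [-17.7   2.2 163.3]
mid [ 20.4   2.3 163.3]
mid [ 20.6  10.2 163.3]
mid [-17.9  10.1 163.3]
lo [-16.9 -33.3 163.3]
lo [ 20.4 -33.2 163.3]
lo [ 20.6 -25.8 163.3]
lo [-17.1 -25.8 163.3]
dockBL [-47.1  65.3 247.4]
dockBR [ 49.5  65.4 247.3]
[[170.5637 260.575 ]
 [338.1807 260.4464]
 [254.3805 260.7597]]
```

View pics/w13d.png

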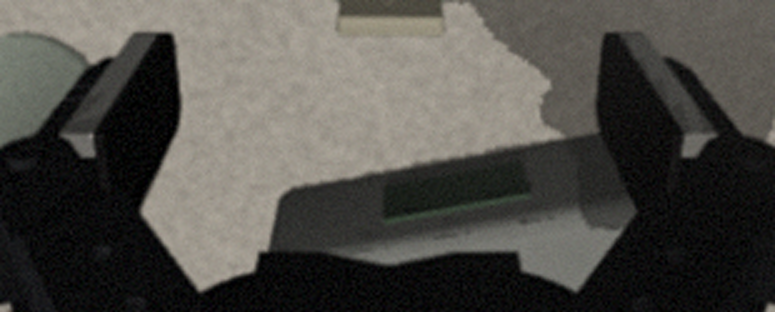

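>>> servo_tool([
  [[0.085, 0.0007, 0.005, 0.01, 0, 0, 0], [0.085, 0.0007, 0.005, 0.03, 0, 0, 0], [0.085, 0.0007, 0.005, 0.05, 0, 0, 0], [0.085, 0.0007, 0.005, 0.07, 0, 0, 0], [0.085, 0.0007, 0.005, 0.085, 0, 0, 0], [0.085, 0.0007, 0.005, 0.09, 0, 0, 0], [0.085, 0.0007, 0.005, 0.09, 0, 0, 0]],
])

```text
clock: 14.65
tool_pos: [0.6109, -0.1375, 0.1641]
tcp_rot: [-2.445, -1.971, 0.002]
force: [0.4, -0.1, 0.3]
finger_gap: 0.085
```

```bash
python3 - <<'E'
from h import *
o=arm.get_obs();M=T(o);print(M)
P=arm.camera_params('wrist'); im=arm.snapshot('wrist')[:,:,::-1]; cv2.imwrite('pics/w14.png',im); np.save('w14.npy',P,allow_pickle=True)
np.save('M14.npy',M)
crop(im,130,110,380,290,3,'pics/w14c.png')
E
```

```text
[[ 0.2123  0.9772 -0.0019  0.6109]
 [ 0.9772 -0.2123  0.0002 -0.1375]
 [-0.0002 -0.0019 -1.      0.1641]
 [ 0.      0.      0.      1.    ]]
```

View pics/w14c.png

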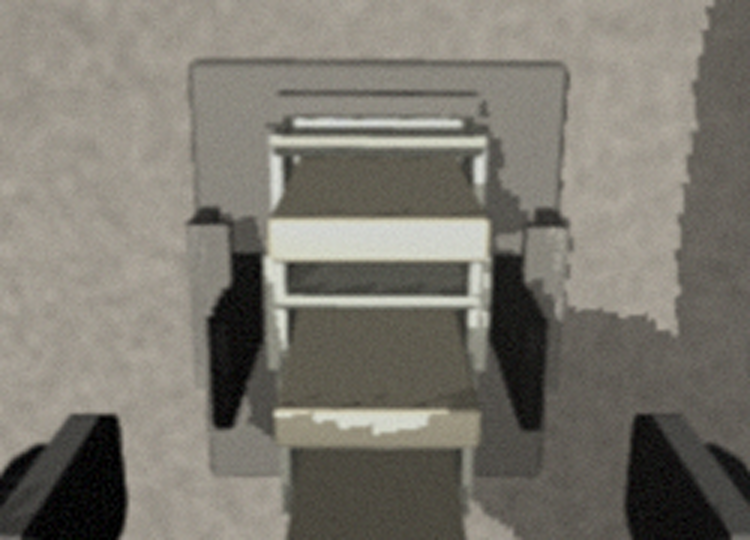

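```bash
python3 - <<'E'
from h import *
P=np.load('w14.npy',allow_pickle=True).item(); M=np.load('M14.npy')
c=lambda q:((q[0]+.5)/3-.5+130,(q[1]+.5)/3-.5+110)
f=lambda w:(M[:3,:3].T@(w-M[:3,3])*1000).round(1)
for n,q,z in [('L near',(208,318),.070),('L far',(215,428),.070),('R near',(547,318),.070),('R far',(540,430),.070),
 ('mid',(275,410),.092),('mid',(480,410),.092),('mid',(478,447),.092),('mid',(277,447),.092),('lo',(270,218),.092),('lo',(490,262),.092),
 ('dock',(190,62),.008),('dock',(568,62),.008),('padtip L',(127,415),M[2,3]-.060),('padtip R',(627,415),M[2,3]-.060)]: print(n,f(onz(P,c(q),z)))
E
```

```text
L near [-33.6 -11.5  94.1]
L far [-33.6  13.2  94.1]
R near [ 34.9 -11.4  94.1]
R far [34.9 13.8 94.1]
mid [-18.   -1.9  72.1]
mid [19.1 -1.9 72.1]
mid [19.1  5.6 72.1]
mid [-17.9   5.6  72.1]
lo [-17.6 -37.7  72.2]
lo [ 19.9 -29.9  72.1]
dock [-47.1 -57.9 156.2]
dock [ 49.5 -57.9 156.2]
padtip L [-41.2  -7.   60. ]
padtip R [42.1 -6.9 60. ]
```

>>> servo_tool([
  [[0.085, 0, 0.0007, 0.01, 0, 0, 0], [0.085, 0, 0.0007, 0.02, 0, 0, 0], [0.085, 0, 0.0007, 0.03, 0, 0, 0], [0.085, 0, 0.0007, 0.038, 0, 0, 0], [0.085, 0, 0.0007, 0.046, 0, 0, 0], [0.085, 0, 0.0007, 0.052, 0, 0, 0], [0.085, 0, 0.0007, 0.0545, 0, 0, 0], [0.085, 0, 0.0007, 0.0545, 0, 0, 0], [0.085, 0, 0.0007, 0.0545, 0, 0, 0]],
])

```text
clock: 15.6
tool_pos: [0.6123, -0.1379, 0.1113]
tcp_rot: [2.445, 1.971, 0.001]
force: [-0.6, 0.2, 0.5]
finger_gap: 0.0848
```

```bash
python3 - <<'E'
from h import *
o=arm.get_obs();M=T(o);print(M,o['force'])
im=arm.snapshot('wrist')[:,:,::-1]; cv2.imwrite('pics/w15.png',im)
E
```

```text
[[ 0.2123  0.9772  0.001   0.6123]
 [ 0.9772 -0.2123 -0.0005 -0.1379]
 [-0.0002  0.0011 -1.      0.1113]
 [ 0.      0.      0.      1.    ]] [-0.59    0.1821  0.533 ]
```

View pics/w15.png

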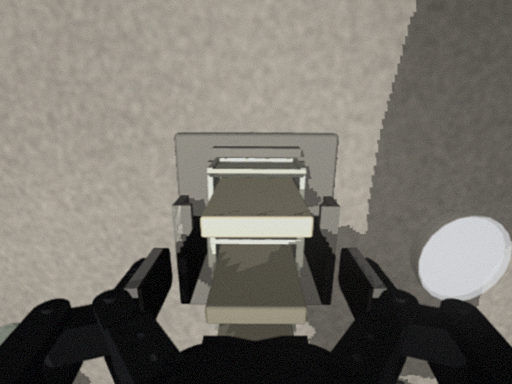

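>>> servo_tool([
  [[0.076, 0, 0, 0, 0, 0, 0], [0.072, 0, 0, 0, 0, 0, 0], [0.069, 0, 0, 0, 0, 0, 0], [0.066, 0, 0, 0, 0, 0, 0], [0.063, 0, 0, 0, 0, 0, 0], [0.06, 0, 0, 0, 0, 0, 0], [0.057, 0, 0, 0, 0, 0, 0], [0.05, 0, 0, 0, 0, 0, 0], [0.05, 0, 0, 0, 0, 0, 0], [0.05, 0, 0, 0, 0, 0, 0], [0.05, 0, 0, 0, 0, 0, 0]],
], newtons=35)

```text
clock: 16.75
tool_pos: [0.6126, -0.1377, 0.1129]
tcp_rot: [2.444, 1.97, 0.003]
force: [-3.4, 2.3, 10.7]
finger_gap: 0.053
```

```bash
python3 - <<'E'
from h import *
o=arm.get_obs();M=T(o);print(M,o['force'],o['torque'],o['finger_gap'])
im=arm.snapshot('wrist')[:,:,::-1]; cv2.imwrite('pics/w16.png',im)
E
```

```text
[[ 0.2123  0.9772  0.0027  0.6126]
 [ 0.9772 -0.2123 -0.0003 -0.1377]
 [ 0.0003  0.0027 -1.      0.1129]
 [ 0.      0.      0.      1.    ]] [-3.419  2.295 10.725] [ 0.3571  0.5145 -0.1076] 0.05301593015056779
```

View pics/w16.png

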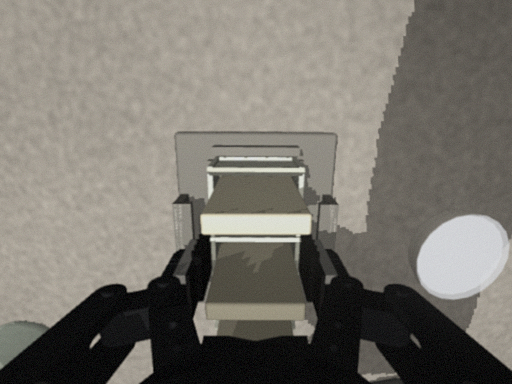

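>>> servo_tool([
  [[0.05, 0, 0, -0.0005, 0, 0, 0], [0.05, 0, 0, -0.001, 0, 0, 0], [0.05, 0, 0, -0.0015, 0, 0, 0], [0.05, 0, 0, -0.002, 0, 0, 0], [0.05, 0, 0, -0.002, 0, 0, 0]],
])

```text
clock: 17.3
tool_pos: [0.6126, -0.1377, 0.1131]
tcp_rot: [2.445, 1.971, 0.002]
force: [1.4, 1.2, 4.0]
finger_gap: 0.0528
```

```bash
python3 - <<'E'
from h import *
o=arm.get_obs();M=T(o);print(M,o['force'],o['torque'],o['finger_gap'])
im=arm.snapshot('wrist')[:,:,::-1]; cv2.imwrite('pics/w17.png',im); crop(im,150,120,360,340,3.5,'pics/w17c.png') if 0 else crop(im,150,120,360,320,2.9,'pics/w17c.png')
E
```

```text
[[ 0.212   0.9773  0.0015  0.6126]
 [ 0.9773 -0.212  -0.0001 -0.1377]
 [ 0.0002  0.0015 -1.      0.1131]
 [ 0.      0.      0.      1.    ]] [1.444  1.2351 3.994 ] [ 0.3044 -0.3151 -0.11  ] 0.05276838389443486
```

View pics/w17c.png

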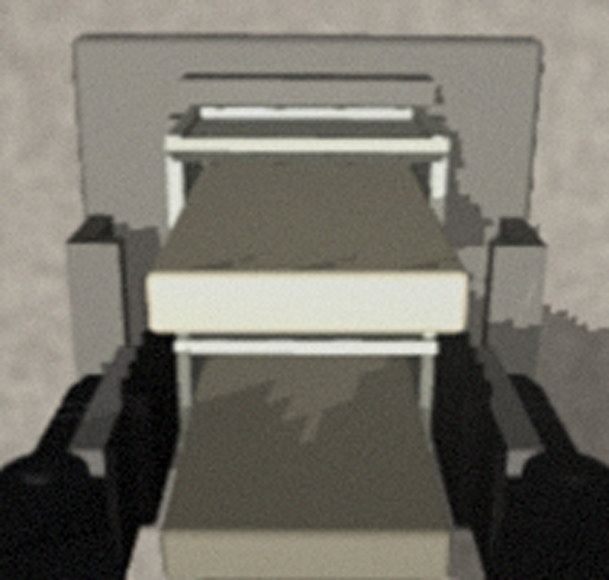

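>>> servo_tool([
  [[0.05, 0, 0, -0.001, 0, 0, 0], [0.05, 0, 0, -0.002, 0, 0, 0], [0.05, 0, 0, -0.003, 0, 0, 0], [0.05, 0, 0, -0.003, 0, 0, 0], [0.05, 0, 0, -0.003, 0, 0, 0]],
])

```text
clock: 17.85
tool_pos: [0.6113, -0.1378, 0.1151]
tcp_rot: [-2.445, -1.971, 0.002]
force: [0.3, 0.1, -4.7]
finger_gap: 0.0523
```

```bash
python3 - <<'E'
from h import *
o=arm.get_obs();M=T(o);print(M,o['force'],o['torque'],o['finger_gap'])
im=arm.snapshot('wrist')[:,:,::-1]; cv2.imwrite('pics/w18.png',im); crop(im,150,120,360,320,2.9,'pics/w18c.png')
E
```

```text
[[ 0.2123  0.9772 -0.0018  0.6113]
 [ 0.9772 -0.2123 -0.0001 -0.1378]
 [-0.0005 -0.0017 -1.      0.1151]
 [ 0.      0.      0.      1.    ]] [ 0.3405  0.147  -4.6727] [-0.1078 -0.239  -0.0525] 0.05230643479135518
```

View pics/w18c.png

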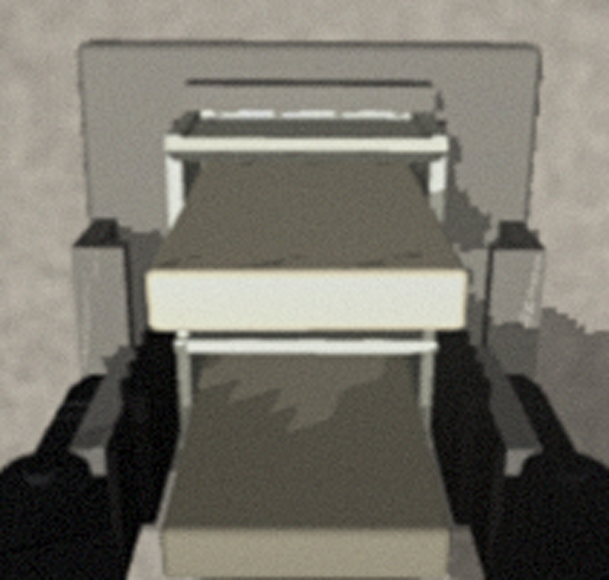

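>>> servo_tool([
  [[0.05, 0, 0, -0.001, 0, 0, 0], [0.05, 0, 0, -0.003, 0, 0, 0], [0.05, 0, 0, -0.005, 0, 0, 0], [0.05, 0, 0, -0.008, 0, 0, 0], [0.05, 0, 0, -0.011, 0, 0, 0], [0.05, 0, 0, -0.014, 0, 0, 0], [0.05, 0, 0, -0.015, 0, 0, 0], [0.05, 0, 0, -0.015, 0, 0, 0]],
], newtons=40)

```text
clock: 18.7
tool_pos: [0.6123, -0.1378, 0.1313]
tcp_rot: [2.445, 1.971, 0.001]
force: [0.3, 0.0, -4.9]
finger_gap: 0.0517
```

```bash
python3 - <<'E'
from h import *
o=arm.get_obs();M=T(o);print(M,o['force'],o['torque'],o['finger_gap'])
im=arm.snapshot('wrist')[:,:,::-1]; cv2.imwrite('pics/w19.png',im); crop(im,150,120,360,320,2.9,'pics/w19c.png')
E
```

```text
[[ 0.2122  0.9772  0.0011  0.6123]
 [ 0.9772 -0.2122 -0.0005 -0.1378]
 [-0.0003  0.0012 -1.      0.1313]
 [ 0.      0.      0.      1.    ]] [ 0.297   0.0424 -4.8878] [ 0.0027  0.0087 -0.0254] 0.051720425134432424
```

View pics/w19c.png

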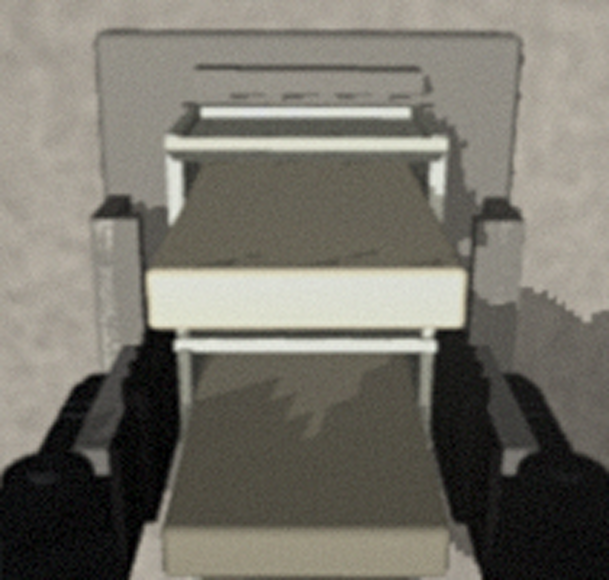

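The dock falls away while the carrier stays fixed in the image, and the load is a steady 4.9 N. I'll lift the rest of the way.

>>> servo_tool([
  [[0.05, 0, 0, -0.003, 0, 0, 0], [0.05, 0, 0, -0.009, 0, 0, 0], [0.05, 0, 0, -0.017, 0, 0, 0], [0.05, 0, 0, -0.027, 0, 0, 0], [0.05, 0, 0, -0.038, 0, 0, 0], [0.05, 0, 0, -0.05, 0, 0, 0], [0.05, 0, 0, -0.062, 0, 0, 0], [0.05, 0, 0, -0.074, 0, 0, 0], [0.05, 0, 0, -0.085, 0, 0, 0], [0.05, 0, 0, -0.095, 0, 0, 0], [0.05, 0, 0, -0.102, 0, 0, 0], [0.05, 0, 0, -0.106, 0, 0, 0]],
])

```text
clock: 19.95
tool_pos: [0.6123, -0.1378, 0.2378]
tcp_rot: [2.445, 1.971, 0.001]
force: [0.0, 0.0, -3.4]
finger_gap: 0.0518
```

>>> servo_tool([
  [[0.05, 0, 0, -0.002, 0, 0, 0], [0.05, 0, 0, -0.002, 0, 0, 0], [0.05, 0, 0, -0.002, 0, 0, 0], [0.05, 0, 0, -0.002, 0, 0, 0], [0.05, 0, 0, -0.002, 0, 0, 0], [0.05, 0, 0, -0.002, 0, 0, 0]],
])

```text
clock: 20.55
tool_pos: [0.6119, -0.1377, 0.2386]
tcp_rot: [2.446, 1.972, -0.0]
force: [-0.2, 0.3, -4.8]
finger_gap: 0.0518
```

```bash
python3 - <<'E'
from h import *
o=arm.get_obs();M=T(o);print(M,o['force'],o['torque'],o['finger_gap'],o['joint_velocities'])
P=arm.camera_params('wrist');np.save('w20.npy',P,allow_pickle=True)
im=arm.snapshot('wrist')[:,:,::-1]; cv2.imwrite('pics/w20.png',im); crop(im,150,120,360,320,2.9,'pics/w20c.png')
s=arm.snapshot('scene')[:,:,::-1]; cv2.imwrite('pics/s20.png',s); crop(s,180,170,310,300,4.5,'pics/s20c.png')
t=arm.snapshot('top')[:,:,::-1]; cv2.imwrite('pics/t20.png',t)
E
```

```text
[[ 0.2122  0.9772 -0.0001  0.6119]
 [ 0.9772 -0.2122 -0.0002 -0.1377]
 [-0.0002 -0.     -1.      0.2386]
 [ 0.      0.      0.      1.    ]] [-0.2207  0.324  -4.7667] [-0.0105 -0.0005 -0.0306] 0.051750702390438316 [-0.0011 -0.0028  0.0022  0.0001  0.     -0.0008]
```

View pics/w20c.png

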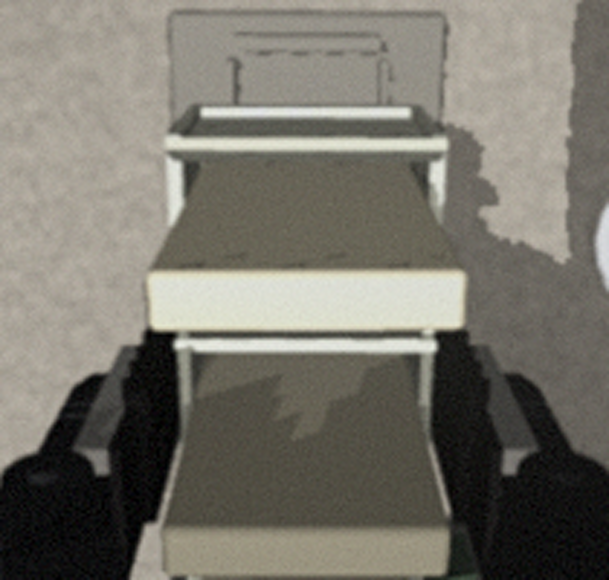

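View pics/s20c.png

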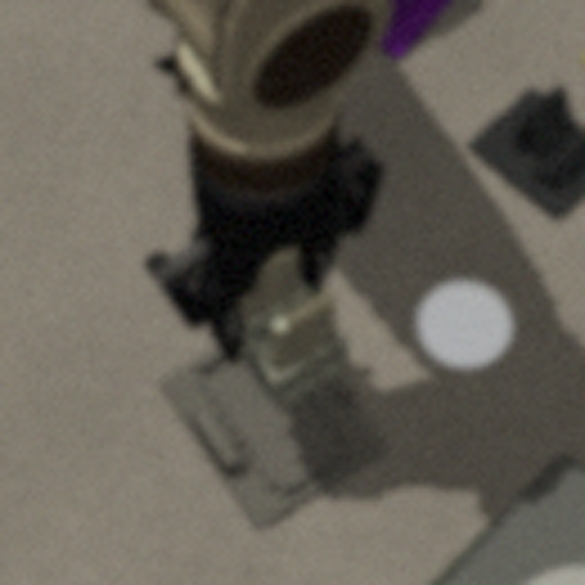

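View pics/t20.png

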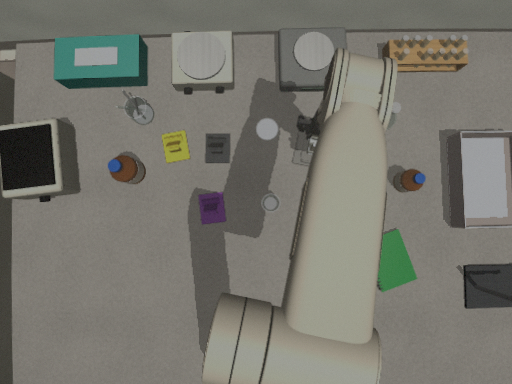

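```bash
python3 - <<'E'
from h import *
print(arm.hand_in())
E
```

```text
the job is handed in; nothing more can be done
None
```

I put the leaning plate upright in the free slot and let go of it, then pinched both catches and lifted the carrier out of the dock. I handed the job in with the arm holding it at rest, at about 21 s on the robot's clock.

**Last checks:**
- **Height:** the tool rose about 125 mm after the pinch, which puts the carrier's underside about 13 cm above the bench. I worked this out from the tool's rise and did not measure the underside itself.
- **Level:** the tool points straight down, and the carrier's rims and plates sit at the same pixels in the wrist view as at the start of the lift.
- **Plates:** the loaded and middle plates are clearly in their slots in the last pictures. The far plate was last seen clearly before the pinch, and is only blurry in the final scene view.
- **Bystanders:** the dock stayed in place, and the dish, beaker, bottle and other objects I could see had not moved. The arm hid part of the top view.

**What disagreed:**
- **Finger gap:** it read 52 mm, where 57 mm was expected with the catches fully pinched. I put this down to give in the fingers, because the carrier came free cleanly.
- **Load:** the wrist force read about 4.8 N, against about 3.6 N from the listed masses.
- **Push on closing:** the wrist briefly read about 11 N upward while the fingers closed, because they swing forward. It eased when I raised the arm.

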